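Push the tin back into its gap in the row

TASK

Push the oblong kitchen tin that stands out of line into the gap between the round tin and the square tin, until its back is flush against the front edge of the low wooden riser. Only slide it along the table with the fingers - do not lift or tip it - and leave the round tin, the square tin, the mug and the shaker where they stand.

Things in the scene. Friction and masses are not known exactly. Their poses are not given: they have to be found in the camera images.
- oblong_tin: the oblong lidded tin to push, white enamel, pale wooden lid flush with its vertical sides: 94 mm deep (x), 124 wide (y), 60 high; too wide to grip. Origin at the centre of its underside, z up, x roughly away from the robot (within 0.5 rad of the riser's x). About 0.5 kg; slides with 2 to 6 N. Starts 115 to 145 mm on the robot's side of its place, up to 80 mm to either side of the gap
- riser: a low dark wooden riser fixed to the table: 120 mm deep (x), 550 mm wide (y), 50 mm high, origin at the centre of its underside; its x points away from the robot, and its straight vertical front edge, against which the row of tins stands, is the face at x = -60 mm. Crockery up to 45 mm high stands on top of it
- riser_edge (a point): the middle of the riser's front edge face, 30 mm above the table; axes as the riser's
- round_tin: round lidded tin, same enamel and wooden lid, 94 mm diameter, 60 mm high, about 0.8 kg, loose; stands against the riser at one side of the gap (either side). Origin at the centre of its underside
- square_tin: square lidded tin, same materials, 94 x 94 mm, 56 high, about 0.8 kg, loose; stands square against the riser at the other side of the gap. Origin at the centre of its underside, axes as the riser's. The gap is 152 to 170 mm wide, centred midway between the two tins' origins; all three tins are equally deep, so the row has one front line
- mug: white mug, 80 mm diameter, 90 mm high, loose, to one side of the work; a bystander. Origin at the centre of its underside
- shaker: steel shaker, 48 mm diameter, 92 mm high, loose, to the other side of the work; a bystander. Origin at the centre of its underside
Not all that is in view belongs to the job. Leave any blue or yellow look-alike of the oblong_tin alone.

How it is judged:
By the outcome, as a careful person would: the job done as asked, in the order asked, and still so for the second after the job is handed in, with the robot touching nothing.
It also fails if it takes over 51 s, if anything falls off the work surface, if the arm or the gripper's body presses on something with over 40 N, if the wrist force passes 120 N, or if a joint passes its speed limit or range.

ROBOT

A 6-joint arm with a two-finger parallel gripper is mounted at the origin on the work surface. World frame = base frame: x ahead of the robot, y to its left, z up, the work surface at z = 0. Lengths are in m, angles in rad, forces in N, time in s.
With the tool pointing down it reaches from about 0.375 to 0.9 m from the base axis. Payload 3.1 kg.
Tool frame: the origin (TCP) lies midway between the tips of the shut fingers; the grasp point (between the pads) lies 19 mm behind it; z points along the fingers, y is the line along which they close (so a half turn about z gives the same grasp; the last joint's range is limited). The gripper opens to 87 mm and grips with 3 to 60 N. Pads are 19 mm wide; open, the fingers measure 117 mm over their backs; the gripper's body (75 mm by 190 mm) begins 51 mm behind the grasp point.
Start: joints at [1.077, 0.527, 1.433, -0, 1.181, -0.178], TCP at [0.194, 0.594, 0.223] pointing down, gripper open.
Joint ranges: [-3.08, 3.08], [-0.75, 2.2], [0.22, 2.44], [-1.43, 4.57], [0, 2.65], [-2.85, 2.85]. Speed limits (rad/s): [2.79, 2.79, 3.14, 3.14, 3.14, 3.14].

INTERFACE

Orientations are given as a unit quaternion [x, y, z, w].
In Python, from rig import robot gives the robot as it stands.
- The arm moves only by the shell command python3 -m jog 'ROWS' [FORCE]. ROWS is a JSON object of lists of equal length, an entry for each row: "dp": the shift along the tool's x, y, z in mm, a list of three; "delta_rot": the turn, a rotation vector about the tool's x, y, z in rad, a list of three; "gripper": the opening, from -1 (shut) to 1 (fully open). A call has 1 to 12 rows; each row is the pose to reach, as a shift and turn from the pose commanded when the call began, along the tool's axes at that moment; what a row does not reach only later rows make up. A row lasts 1/10 s, in which the tool goes at most 50 mm and 8.59 degrees, less where a joint would pass 70% of its speed; a pose out of reach is approached as far as the arm can. A call with a gripper value outside its range is refused whole. The fingers move at their own pace and stop on an object; FORCE is the grip in N (left out, the last holds). Time passes only in rows, so rows that repeat a pose let the fingers close. It gives the time, the measured TCP pose, the force, the opening and the grip force at its end, in the units of the state.
- robot.get_obs(): the state, without advancing time (a new reading comes with each control period).
- robot.camera(name): name is "scene" or "top"; returns the picture (480x640x3 uint8, red, green, blue); there is no depth.
- robot.camera_model(name): a dict with "fx", "fy", "cx", "cy" (pixels), "xyz" and "orientation" of the camera in the world. Camera axes: x right, y down, z forward; pixel columns grow to the right and rows downward; lengths in m; the calibration is good to about 2 mm. A picture is of the moment at which its call begins. camera_model takes no time and is no camera call.
- robot.hand_in(): hands the job in; it is judged then, once.
Trained networks look in the newest picture that a camera, given by its name, has taken for a name from the list of things; names that differ only in an ending like _2 or _b are one class to them, and where a whole thing is asked for, a point or a joint stands for the part that bears it (a point fixed in the world has none). Each returns a list of dicts, best first, with "score" (0 to 1); they miss things now and then, are a little off and sometimes report something else, mostly with a low value. They report only what shows in the picture. A call takes as long as a camera call. They do not tell look-alikes from the thing itself.
- robot.search_frame(name, camera): "rect" ([left, top, right, bottom] in pixels, round what is visible of it).
The state is a dict: "time": time; "q": joint angles; "joint_velocities": joint speeds; "joint_torque": joint torques, N m; "position": TCP position; "tool_rot": TCP orientation; "ft_force": force on the tool from outside, world axes, zero at the start; "moment": the same for the moment, N m; "grip_width": finger opening in m; "grip_force": force on a finger pad.
Only numpy, scipy, OpenCV 4.12 (cv2) and the standard library are available. Lean on these libraries where they do the work, as an engineer would, in place of code of your own. Each camera call takes 0.05 s, during which the arm holds its last target. There are 200 camera calls.

## Working session

There is one attempt and no reset: what is moved stays moved. The work goes in short steps, Python scripts to look and compute and a shell command to move; the robot and the scene stay as the last step left them, time stands still between calls to the robot, and variables do not carry over. Pictures are saved under pics/ and viewed, at most 10 in all, crops included, and the job is handed in when it is done.

```bash
mkdir -p pics; ls; python3 - <<'E'
from rig import robot
import cv2
o=robot.get_obs();print(o['time'],o['position'],o['tool_rot'])
for c in ('scene','top'):
    im=robot.camera(c);cv2.imwrite(f'pics/{c}0.png',im[:,:,::-1]);print(c,robot.camera_model(c))
    for n in ('oblong_tin','riser','round_tin','square_tin','mug','shaker'):
        print(n,[(round(d['score'],2),[round(v) for v in d['rect']]) for d in robot.search_frame(n,c)])
print(robot.get_obs()['time'])
E
```

```text
pics
0.0 [0.193737   0.59344204 0.22155744] [ 1.57235314e-01  9.87560568e-01 -1.02976665e-03 -3.46846972e-04]
scene {'fx': 493.08784425846744, 'fy': 493.08784425846744, 'cx': 324.39830621723513, 'cy': 235.576532105411, 'xyz': array([1.06074127, 0.55165489, 0.86011217]), 'orientation': array([ 0.34723457,  0.86376806, -0.34165919, -0.12884834])}
oblong_tin [(0.93, [409, 206, 470, 247]), (0.89, [263, 156, 324, 206]), (0.87, [309, 213, 375, 264])]
riser [(0.97, [134, 204, 357, 383])]
round_tin [(0.91, [224, 208, 268, 256])]
square_tin [(0.72, [304, 260, 364, 313])]
mug [(0.83, [181, 138, 215, 182])]
shaker [(0.78, [412, 313, 443, 355]), (0.51, [311, 209, 377, 263])]
top {'fx': 549.8921592977206, 'fy': 549.8921592977206, 'cx': 314.16127531835633, 'cy': 239.26141339733744, 'xyz': array([0.33966128, 0.01859133, 1.26144108]), 'orientation': array([ 0.70945425, -0.69921048,  0.06395549, -0.06073771])}
oblong_tin [(0.65, [384, 246, 448, 311]), (0.64, [281, 231, 348, 291]), (0.64, [217, 308, 288, 375])]
riser [(0.74, [227, 114, 467, 192])]
round_tin [(0.74, [364, 172, 408, 220]), (0.63, [225, 116, 466, 193])]
square_tin [(0.87, [252, 180, 296, 227])]
mug [(0.84, [483, 201, 540, 242])]
shaker [(0.81, [171, 214, 196, 242]), (0.63, [482, 201, 542, 243]), (0.3, [228, 118, 466, 191])]
0.7
```

View pics/top0.png

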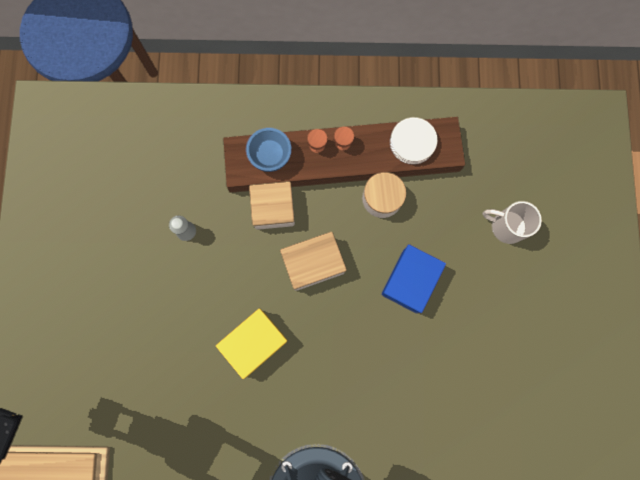

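View pics/scene0.png

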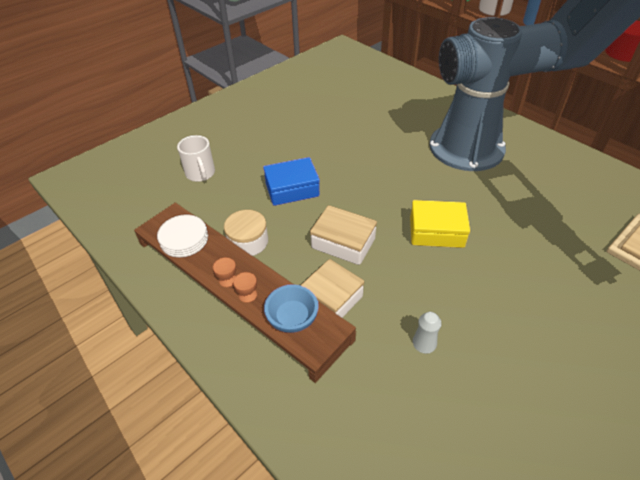

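The top view shows three things that could pass for the oblong tin: the wood-lidded white one at (313,261), the blue one at (415,279) and the yellow one at (252,344). I choose (313,261), since it is white enamel with a pale lid. The square tin is at (272,205), the round tin at (385,194), the riser around (345,155), the mug at (516,222) and the shaker at (182,228). In the scene view the oblong tin is at (343,233).

```bash
cat > h.py <<'E'
import numpy as np,cv2
from rig import robot
from scipy.spatial.transform import Rotation as R
def ray(c,p):
    m=robot.camera_model(c);p=np.atleast_2d(p)
    d=np.c_[(p[:,0]-m['cx'])/m['fx'],(p[:,1]-m['cy'])/m['fy'],np.ones(len(p))]
    return m['xyz'],R.from_quat(m['orientation']).apply(d)
def onz(c,p,z):
    o,d=ray(c,p);return o+d*((z-o[2])/d[:,2])[:,None]
def tri(p1,p2):
    a,d=ray('top',p1);b,e=ray('scene',p2);d,e=d[0],e[0]
    s=np.linalg.lstsq(np.c_[d,-e],b-a,rcond=None)[0];x,y=a+s[0]*d,b+s[1]*e
    return (x+y)/2,np.linalg.norm(x-y)
def lid(im,r,pad=4):
    l,t,rr,b=[int(v) for v in r];l-=pad;t-=pad;rr+=pad;b+=pad
    h=cv2.cvtColor(im,cv2.COLOR_RGB2HSV);m=cv2.inRange(h,(8,70,115),(25,255,255))
    k=np.zeros_like(m);k[t:b,l:rr]=m[t:b,l:rr]
    k=cv2.morphologyEx(k,cv2.MORPH_CLOSE,np.ones((5,5)))
    c=max(cv2.findContours(k,cv2.RETR_EXTERNAL,cv2.CHAIN_APPROX_NONE)[0],key=cv2.contourArea)
    M=cv2.moments(c);return c[:,0].astype(float),np.array([M['m10'],M['m01']])/M['m00']
def rect(P):  # minAreaRect in mm of world xy points
    return cv2.minAreaRect((P[:,:2]*1000).astype(np.float32))
E
python3 - <<'E'
from h import *
T=cv2.imread('pics/top0.png')[:,:,::-1].copy();S=cv2.imread('pics/scene0.png')[:,:,::-1].copy()
rs=dict(oblong=([281,231,348,291],[309,213,375,264]),round=([364,172,408,220],[224,208,268,256]),square=([252,180,296,227],[304,260,364,313]))
D=T.copy();D2=S.copy()
for n,(a,b) in rs.items():
    ct,mt=lid(T,a);cs,ms=lid(S,b)
    print(n,mt,ms,'tri',*tri(mt,ms));z=.056 if n=='square' else .06
    print('  top',rect(onz('top',ct,z)),' scene',rect(onz('scene',cs,z)))
    cv2.drawContours(D,[ct.astype(np.int32)],-1,(255,0,0),1);cv2.drawContours(D2,[cs.astype(np.int32)],-1,(255,0,0),1)
A=cv2.resize(D[100:320,200:480],None,fx=2,fy=2);B=cv2.resize(D2[180:400,120:400],None,fx=1.4,fy=1.4)
A=cv2.resize(D[100:320,210:470],(520,440));B=cv2.resize(D2[190:330,215:385],(280,230))
o=np.zeros((440,800,3),np.uint8);o[:,:520]=A;o[:230,520:]=B
cv2.imwrite('pics/crop1.png',o[:,:,::-1])
E
```

```text
oblong [309.01374762 256.69091078] [342.95698925 227.46681498] tri [0.515478   0.02335052 0.06715212] 0.005270789409377826
  top ((507.54107666015625, 13.410469055175781), (148.83917236328125, 164.88424682617188), 1.4835495948791504)  scene ((512.9029541015625, 6.831901550292969), (104.91748046875, 148.37353515625), 19.95680809020996)
round [381.80204063 194.99580942] [240.78970647 232.69752714] tri [ 0.67042431 -0.14545002  0.03477103] 0.01620670156547773
  top ((656.8495483398438, -144.98724365234375), (115.53687286376953, 128.8063507080078), 89.96469116210938)  scene ((681.287353515625, -125.4300537109375), (152.6885528564453, 109.8847885131836), 45.661376953125)
square [268.92742867 201.44515916] [332.23651739 286.11821555] tri [0.64066921 0.11659368 0.05631486] 0.00291794731421863
  top ((636.911376953125, 107.99005889892578), (125.00558471679688, 115.76792907714844), 0.9035627841949463)  scene ((650.8065185546875, 110.79138946533203), (135.6233367919922, 114.18477630615234), 12.158329010009766)
```

View pics/crop1.png

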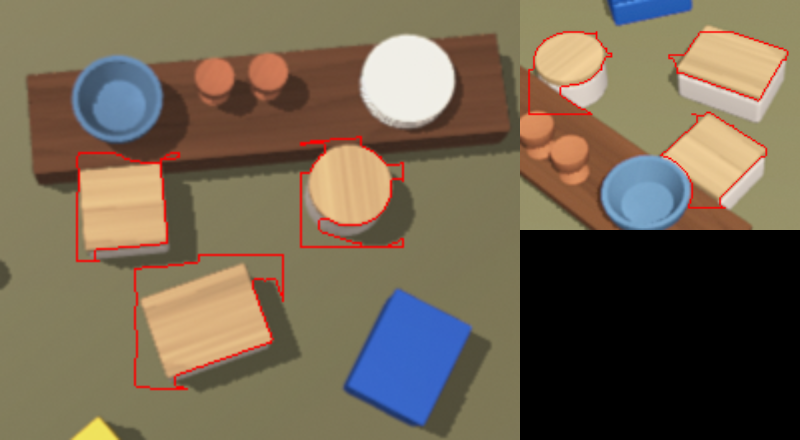

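The crop confirms the choice: white body, wooden lid, rotated in front of the gap. My mask took in some of the table, so I'll tighten the threshold and add the riser edge.

```bash
sed -i 's/(8,70,115)/(8,60,150)/' h.py; cat > meas.py <<'E'
from h import *
import sys
def meas(T,S,rs):
    out={}
    for n,(a,b) in rs.items():
        ct,mt=lid(T,a);cs,ms=lid(S,b);z=.056 if n=='square' else .06
        p,g=tri(mt,ms)
        r=rect(onz('top',ct,z));r2=rect(onz('scene',cs,z));out[n]=r
        print(n,'tri',p.round(4),round(g,4),' top',np.round(r[0],1),np.round(r[1],1),round(r[2],1),' scene',np.round(r2[0],1),np.round(r2[1],1),round(r2[2],1))
    return out
E
python3 - <<'E'
from meas import *
T=cv2.imread('pics/top0.png')[:,:,::-1].copy();S=cv2.imread('pics/scene0.png')[:,:,::-1].copy()
rs=dict(oblong=([281,231,348,291],[309,213,375,264]),round=([364,172,408,220],[224,208,268,256]),square=([252,180,296,227],[304,260,364,313]))
o=meas(T,S,rs)
h=cv2.cvtColor(T,cv2.COLOR_RGB2HSV)
for u in (235,320,340,430): # column profile across the riser front
    print(u,[(v,*h[v,u].tolist()) for v in range(168,196,1)][::1] if u==320 else '')
# riser edge: last row of riser-coloured pixels per column, top face (V) 
for u in list(range(300,356,8))+[420,440,455]:
    col=h[:,u,2].astype(int); print(u,[int(x) for x in col[168:198]])
E
```

```text
oblong tri [0.5087 0.0175 0.0577] 0.0009  top [508.5  17.8] [ 94.6 124.3] 20.5  scene [508.5  17.4] [104.2 135.3] 20.4
round tri [ 0.6657 -0.1436  0.0581] 0.0018  top [ 665.  -142.6] [92.7 93.2] 89.9  scene [ 665.4 -145.5] [104.8  99.6] 81.9
square tri [0.636  0.113  0.0566] 0.0004  top [636.4 113.2] [93.1 94.3] 6.2  scene [633.6 113.6] [102.  121.6] 1.8
235 
320 [(168, 10, 135, 108), (169, 10, 134, 110), (170, 10, 134, 112), (171, 10, 135, 113), (172, 10, 133, 113), (173, 10, 134, 116), (174, 10, 137, 119), (175, 10, 137, 121), (176, 10, 135, 119), (177, 11, 137, 112), (178, 10, 132, 89), (179, 10, 121, 61), (180, 10, 117, 59), (181, 11, 121, 61), (182, 10, 123, 60), (183, 12, 111, 62), (184, 18, 92, 72), (185, 26, 70, 80), (186, 26, 69, 81), (187, 26, 69, 81), (188, 25, 69, 81), (189, 26, 70, 98), (190, 24, 74, 131), (191, 25, 73, 132), (192, 25, 74, 131), (193, 25, 73, 132), (194, 25, 76, 131), (195, 25, 74, 131)]
340 
430 
300 [69, 75, 94, 110, 115, 117, 118, 121, 124, 122, 120, 111, 78, 59, 62, 61, 60, 63, 74, 80, 80, 81, 81, 81, 80, 81, 80, 80, 81, 81]
308 [105, 106, 110, 112, 
[... 570 characters left out ...]
14, 116, 117, 117, 112, 93, 61, 59, 61, 61, 59, 68, 80, 81, 80, 87, 110, 131, 130, 131, 131, 130, 130, 130, 131, 131, 130]
348 [111, 112, 112, 113, 115, 117, 114, 100, 61, 56, 61, 60, 60, 65, 79, 81, 79, 80, 98, 130, 131, 131, 130, 130, 130, 130, 130, 130, 130, 129]
420 [108, 84, 60, 61, 60, 61, 66, 74, 80, 80, 80, 81, 99, 127, 128, 127, 128, 127, 127, 127, 128, 127, 127, 127, 126, 128, 127, 128, 127, 127]
440 [64, 62, 60, 61, 65, 73, 81, 82, 81, 96, 126, 129, 127, 126, 127, 126, 126, 126, 127, 126, 126, 127, 127, 126, 126, 126, 127, 126, 127, 126]
455 [65, 61, 62, 66, 74, 80, 81, 81, 91, 116, 127, 126, 127, 126, 125, 127, 126, 125, 126, 126, 125, 125, 125, 126, 127, 125, 125, 126, 125, 125]
```

Tin centres agree across the two views, with heights of 57–58 mm against the 56–60 given. Next I'll check the riser edge against the tin line and compute the first move.

```bash
cat > plan.py <<'E'
from h import *
def tgt(x,y,z,ydeg,o=None):
    """print shift (mm) and turn in tool axes to reach x,y,z(mm) with tool y axis at world angle ydeg"""
    o=o or robot.get_obs();r=R.from_quat(o['tool_rot']);d=r.inv().apply(np.array([x,y,z])-1000*np.array(o['position']))
    a=np.radians(ydeg);Y=np.array([np.cos(a),np.sin(a),0]);Z=np.array([0,0,-1.]);X=np.cross(Y,Z)
    rv=(r.inv()*R.from_matrix(np.c_[X,Y,Z])).as_rotvec();print('dp',d.round(1),'rot',rv.round(3));return d,rv
E
python3 - <<'E'
from plan import *
a=np.array([636.4,113.2]);b=np.array([665,-142.6]);m=(a+b)/2
t=np.radians(6.3);ex=np.array([np.cos(t),np.sin(t)]);ey=np.array([-ex[1],ex[0]])
print('edge rel goal (expect 47):',[( (onz('top',[u,v],.05)[0,:2]*1000-m)@ex).round(1) for u,v in((300,180),(316,178.3),(324,178),(332,177),(340,176.3),(348,175.3),(420,169.2))])
c=np.array([508.5,17.8]);print('goal',m,'tin rel',(c-m)@ex,(c-m)@ey,'gap',(a-b)@ey-94)
for n,p,z in(('mug',(520,220),.09),('shaker',(180,222),.09),('yellow',(252,344),.06),('blue',(415,279),.06)):print(n,onz('top',p,z)[0].round(3))
y=np.radians(20.5);ty=np.array([-np.sin(y),np.cos(y)])
p=c+ty*84;print(p);tgt(*p,220,20.5)
E
```

```text
edge rel goal (expect 47): [np.float64(48.7), np.float64(49.3), np.float64(48.3), np.float64(48.9), np.float64(48.8), np.float64(49.5), np.float64(48.4)]
goal [650.7 -14.7] tin rel -137.7748827552676 47.907950089439986 gap 163.39361370263885
mug [ 0.598 -0.434  0.09 ]
shaker [0.582 0.307 0.09 ]
yellow [0.324 0.145 0.06 ]
blue [ 0.469 -0.208  0.06 ]
[479.08257997  96.4804639 ]
dp [-425.5 -384.5    2.6] rot [ 0.    -0.     0.897]
```

```bash
python3 -m jog '{"dp":[[-39,-35,0],[-78,-70,0],[-117,-105,0],[-156,-141,0],[-195,-176,0],[-234,-211,0],[-273,-246,0],[-312,-282,0],[-351,-317,0],[-390,-352,0],[-426,-384,2],[-426,-384,40]],"delta_rot":[[0,0,0.08],[0,0,0.16],[0,0,0.24],[0,0,0.32],[0,0,0.40],[0,0,0.48],[0,0,0.56],[0,0,0.64],[0,0,0.72],[0,0,0.80],[0,0,0.88],[0,0,0.897]],"gripper":[0.15,0.15,0.15,0.15,0.15,0.15,0.15,0.15,0.15,0.15,0.15,0.15]}'; python3 -c "
from plan import *
tgt(479.1,96.5,20,20.5)"
```

```text
time: 1.9
position: [0.487, 0.0932, 0.1863]
tool_rot: [0.572, 0.82, 0.004, 0.007]
ft_force: [1.0, 0.3, 0.3]
grip_width: 0.05
grip_force: 0.0
dp [  6.9  -8.7 166.2] rot [ 0.014  0.007 -0.005]
```

```bash
python3 -m jog '{"dp":[[0,0,0],[0,0,40],[0,0,80],[0,0,120],[0,0,150],[0,0,162],[0,0,162],[0,0,162]],"delta_rot":[[0,0,0],[0,0,0],[0,0,0],[0,0,0],[0,0,0],[0,0,0],[0,0,0],[0,0,0]],"gripper":[0.15,0.15,0.15,0.15,0.15,0.15,0.15,0.15]}'; python3 - <<'E'
from plan import *
o=robot.get_obs()
# rigid arc: tin yaw 20.5->6.3, chord along -y of mid yaw; tool pose rides with it
c=np.array([508.5,17.8]);y0=20.5;L=49.0
d0=tgt(*(c+72.5*np.array([-np.sin(np.radians(y0)),np.cos(np.radians(y0))])),20,y0)
for s in np.linspace(0,1,6)[1:]:
    y=y0-14.2*s;ym=np.radians((y0+y)/2);cc=c+L*s*np.array([np.sin(ym),-np.cos(ym)]);yr=np.radians(y)
    tgt(*(cc+71.5*np.array([-np.sin(yr),np.cos(yr)])),20,y)
im=robot.camera('top');cv2.imwrite('pics/top1.png',cv2.resize(im[140:360,180:460],None,fx=2.5,fy=2.5)[:,:,::-1])
E
```

```text
time: 2.7
position: [0.4805, 0.0972, 0.0216]
tool_rot: [0.57, 0.822, 0.001, 0.001]
ft_force: [0.4, 0.1, 0.1]
grip_width: 0.0499
grip_force: 0.0
dp [-11.7  -1.6   1.6] rot [0.002 0.001 0.001]
dp [-22.6   1.7   1.7] rot [0.002 0.001 0.05 ]
dp [-32.6   4.5   1.7] rot [0.002 0.    0.1  ]
dp [-42.8   6.8   1.7] rot [0.002 0.    0.15 ]
dp [-53.1   8.6   1.7] rot [0.002 0.    0.199]
dp [-63.5   9.8   1.7] rot [0.002 0.    0.249]
```

View pics/top1.png

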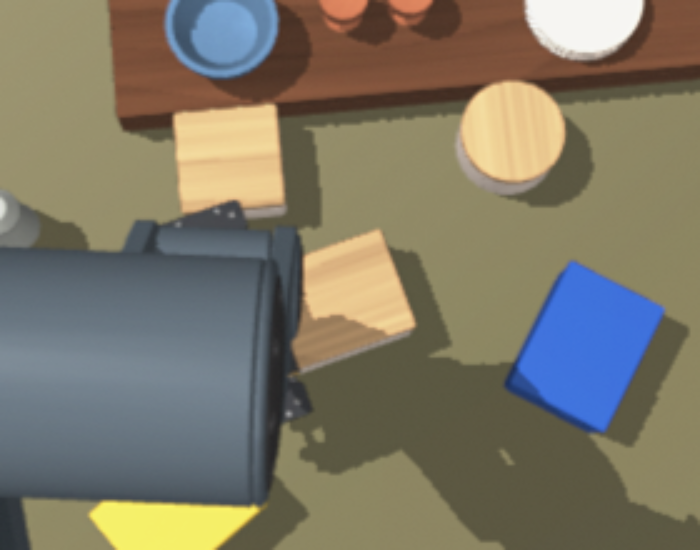

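The gripper stands to the left of the tin's left face (crop about (290,310)). Its body is above the tins, and both the square tin and the shaker are clear.

```bash
python3 -m jog '{"dp":[[-6,-1,1],[-12,-1,1],[-17,0,1],[-23,2,1],[-28,3,1],[-33,4.5,1],[-38,6,1],[-43,7,1],[-48,8,1],[-53,8.5,1],[-58,9,1],[-61,9.5,1]],"delta_rot":[[0,0,0],[0,0,0],[0,0,0.025],[0,0,0.05],[0,0,0.075],[0,0,0.10],[0,0,0.125],[0,0,0.15],[0,0,0.175],[0,0,0.20],[0,0,0.225],[0,0,0.24]],"gripper":[0.15,0.15,0.15,0.15,0.15,0.15,0.15,0.15,0.15,0.15,0.15,0.15]}'; python3 -m jog '{"dp":[[-2,0.5,0],[-2,0.5,0],[8,0,0],[25,0,0],[25,0,0],[25,0,-40],[25,0,-80],[25,0,-80]],"delta_rot":[[0,0,0.01],[0,0,0.01],[0,0,0.01],[0,0,0.01],[0,0,0.01],[0,0,0.01],[0,0,0.01],[0,0,0.01]],"gripper":[0.15,0.15,0.15,0.15,0.15,0.15,0.15,0.15]}'
python3 - <<'E'
from meas import *
T=robot.camera('top');S=robot.camera('scene');cv2.imwrite('pics/top2.png',T[140:360,180:460,::-1]);cv2.imwrite('pics/scene2.png',S[150:350,180:480,::-1])
cv2.imwrite('pics/T2.png',T[:,:,::-1]);cv2.imwrite('pics/S2.png',S[:,:,::-1])
print([(round(d['score'],2),np.round(d['rect'])) for c in('top','scene') for d in robot.search_frame('oblong_tin',c)])
E
```

```text
time: 3.95
position: [0.5103, 0.0424, 0.0195]
tool_rot: [0.665, 0.747, 0.0, 0.0]
ft_force: [-0.1, 2.8, 1.9]
grip_width: 0.05
grip_force: 1.7
time: 4.75
position: [0.5105, 0.0675, 0.1035]
tool_rot: [0.668, 0.745, 0.003, 0.004]
ft_force: [0.3, -0.2, -0.8]
grip_width: 0.0501
grip_force: 0.0
[(0.83, array([312., 230., 366., 280.])), (0.83, array([383., 248., 446., 313.])), (0.44, array([224., 120., 467., 194.])), (0.87, array([295., 200., 354., 257.])), (0.75, array([264., 155., 321., 204.])), (0.6, array([411., 204., 470., 248.]))]
```

View pics/top2.png

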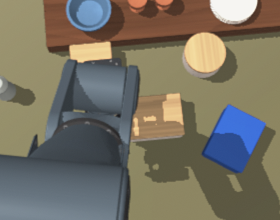

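View pics/scene2.png

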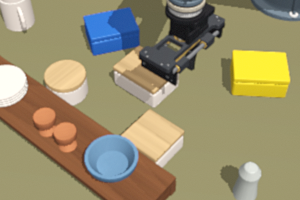

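The tin is now nearly square to the riser and has moved right; the arm hides part of it. I'll go round to its robot side, then measure.

```bash
python3 -c "
from plan import *
tgt(430,-39,120,96.3)"
```

```text
dp [-97.9 -87.3 -21.1] rot [-1.000e-03 -2.000e-03 -1.573e+00]
```

```bash
python3 -m jog '{"dp":[[0,-9,-20],[-8,-18,-20],[-16,-27,-20],[-24,-36,-20],[-34,-45,-20],[-44,-54,-20],[-54,-63,-20],[-64,-72,-20],[-74,-80,-20],[-85,-87,-20],[-98,-87,-20],[-98,-87,-20]],"delta_rot":[[0,0,-0.14],[0,0,-0.28],[0,0,-0.42],[0,0,-0.56],[0,0,-0.70],[0,0,-0.84],[0,0,-0.98],[0,0,-1.12],[0,0,-1.26],[0,0,-1.40],[0,0,-1.54],[0,0,-1.57]],"gripper":[0.95,0.95,0.95,0.95,0.95,0.95,0.95,0.95,0.95,0.95,0.95,0.95]}'
python3 - <<'E'
from meas import *
T=robot.camera('top');S=robot.camera('scene');cv2.imwrite('pics/T3.png',T[:,:,::-1]);cv2.imwrite('pics/S3.png',S[:,:,::-1])
r={}
for n in('oblong_tin','round_tin','square_tin'):
    for c in('top','scene'):
        r[n,c]=[d['rect'] for d in robot.search_frame(n,c)];print(n,c,[np.round(x).tolist() for x in r[n,c]])
D=np.hstack([cv2.resize(T[140:340,200:440],(480,400)),cv2.resize(S[170:340,200:400],(320,272))[:272].copy() if 0 else cv2.copyMakeBorder(cv2.resize(S[170:340,200:400],(320,272)),0,128,0,0,0)])
cv2.imwrite('pics/both3.png',D[:,:,::-1])
E
```

```text
time: 6.15
position: [0.4306, -0.0402, 0.1183]
tool_rot: [-0.054, 0.999, 0.0, -0.001]
ft_force: [-0.4, 0.6, 0.4]
grip_width: 0.0849
grip_force: 0.0
oblong_tin top [[304.0, 230.0, 364.0, 269.0], [395.0, 246.0, 447.0, 312.0]]
oblong_tin scene [[294.0, 202.0, 358.0, 256.0], [264.0, 155.0, 321.0, 202.0], [410.0, 202.0, 470.0, 247.0]]
round_tin top [[362.0, 169.0, 406.0, 220.0], [307.0, 232.0, 361.0, 264.0]]
round_tin scene [[224.0, 208.0, 268.0, 256.0]]
square_tin top [[250.0, 182.0, 294.0, 228.0]]
square_tin scene [[302.0, 257.0, 361.0, 314.0]]
```

View pics/both3.png

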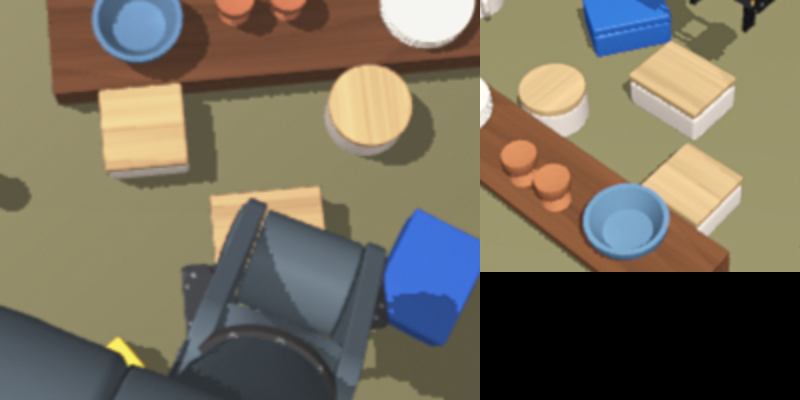

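The scene view shows the whole lid at about (326,225), and the top view shows its back edge parallel to the riser. The round and square tins have not moved.

```bash
python3 - <<'E'
from meas import *
from plan import tgt
T=cv2.imread('pics/T3.png')[:,:,::-1].copy();S=cv2.imread('pics/S3.png')[:,:,::-1].copy();S0=cv2.imread('pics/scene0.png')[:,:,::-1].copy()
m=np.array([650.7,-14.7]);t=np.radians(6.3);ex=np.array([np.cos(t),np.sin(t)]);ey=np.array([-ex[1],ex[0]])
c,mc=lid(S,[294,202,358,256]);r=rect(onz('scene',c,.06));print(r)
c0,mc0=lid(S0,[309,213,375,264]);print('mean-lid',onz('scene',mc,.06)*1000,'start',onz('scene',mc0,.06)*1000)
p=onz('scene',mc,.06)[0,:2]*1000
print('rel goal',(p-m)@ex,(p-m)@ey)
# top: back corners
h=cv2.inRange(cv2.cvtColor(T,cv2.COLOR_RGB2HSV),(8,60,150),(25,255,255))
for u in(307,312,320,330,340,350,358):
    v=225+np.argmax(h[225:260,u]>0);q=onz('top',[u,v],.06)[0,:2]*1000;print(u,v,'back rel',((q-m)@ex).round(1),((q-m)@ey).round(1))
for v in (238,243):
    us=np.nonzero(h[v,295:375])[0]+295;print(v,us.min(),us.max(),[((onz('top',[u,v],.06)[0,:2]*1000-m)@ey).round(1) for u in(us.min(),us.max()+1)])
E
```

```text
((518.0608520507812, -28.22295379638672), (102.55603790283203, 158.6515350341797), 5.96702241897583)
mean-lid [[520.01344706 -30.07435544  60.        ]] start [[510.50725035  18.58572651  60.        ]]
rel goal -131.58442532781433 -0.9407101644490972
307 237 back rel -86.2 55.1
312 237 back rel -87.3 44.0
320 236 back rel -86.7 26.1
330 235 back rel -86.6 3.8
340 234 back rel -86.4 -18.6
350 233 back rel -86.3 -41.0
358 232 back rel -85.7 -59.0
238 304 360 [np.float64(61.9), np.float64(-64.1)]
243 305 360 [np.float64(60.8), np.float64(-62.9)]
```

The tin is square (yaw error about 0) and centred to 1 mm, 133 mm short of its place. I'll descend behind it and push straight along tool −x.

```bash
python3 -m jog '{"dp":[[0,0,40],[0,0,75],[0,0,94],[0,0,98],[0,0,98],[-8,0,98],[-16,0,98],[-24,0,98],[-29,0,98],[-34,0,98],[-39,0,98],[-45,0,98]],"delta_rot":[[0,0,0],[0,0,0],[0,0,0],[0,0,0],[0,0,0],[0,0,0],[0,0,0],[0,0,0],[0,0,0],[0,0,0],[0,0,0],[0,0,0]],"gripper":[0.95,0.95,0.95,0.95,0.95,0.95,0.95,0.95,0.95,0.95,0.95,0.95]}'
python3 -m jog '{"dp":[[-6,0,0],[-12,0,0],[-18,0,0],[-24,0,0],[-30,0,0],[-36,0,0],[-42,0,0],[-48,0,0],[-54,0,0],[-59,0,0],[-62,0,0],[-62,0,0]],"delta_rot":[[0,0,0],[0,0,0],[0,0,0],[0,0,0],[0,0,0],[0,0,0],[0,0,0],[0,0,0],[0,0,0],[0,0,0],[0,0,0],[0,0,0]],"gripper":[0.95,0.95,0.95,0.95,0.95,0.95,0.95,0.95,0.95,0.95,0.95,0.95]}'
python3 - <<'E'
from meas import *
S=robot.camera('scene');T=robot.camera('top');cv2.imwrite('pics/T4.png',T[:,:,::-1]);cv2.imwrite('pics/S4.png',S[:,:,::-1])
m=np.array([650.7,-14.7]);t=np.radians(6.3);ex=np.array([np.cos(t),np.sin(t)]);ey=np.array([-ex[1],ex[0]])
d=robot.search_frame('oblong_tin','scene');print([np.round(x['rect']) for x in d])
o=robot.get_obs();q=o['position'][:2]*1000-m;print('tool rel',q@ex,q@ey)
D=np.hstack([cv2.resize(T[140:340,200:440],(480,400)),cv2.copyMakeBorder(cv2.resize(S[170:340,200:400],(320,272)),0,128,0,0,0)])
cv2.imwrite('pics/both4.png',D[:,:,::-1])
E
```

```text
time: 7.75
position: [0.4749, -0.0337, 0.0215]
tool_rot: [-0.054, 0.999, 0.0, -0.001]
ft_force: [-3.8, -0.3, 1.8]
grip_width: 0.0849
grip_force: 2.0
time: 8.95
position: [0.5388, -0.0277, 0.0216]
tool_rot: [-0.054, 0.999, -0.0, 0.001]
ft_force: [-0.1, -0.0, -0.7]
grip_width: 0.0847
grip_force: 0.2
[array([271., 217., 337., 279.]), array([410., 206., 468., 245.]), array([263., 159., 304., 206.])]
tool rel -112.83158364668378 -0.7299458875675171
```

View pics/both4.png

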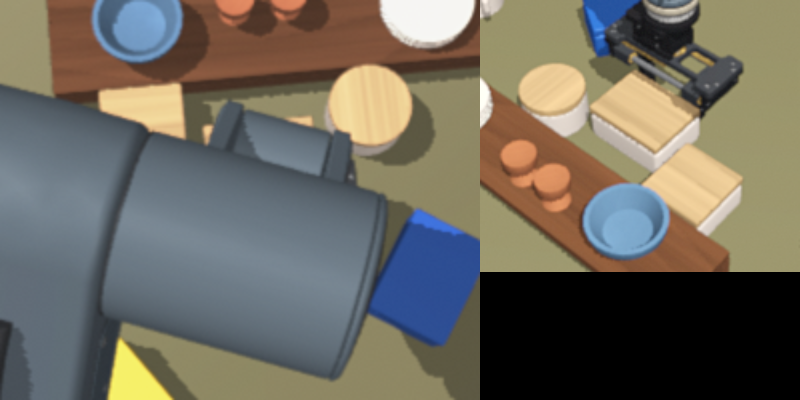

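The tin is entering the gap square and centred, at scene (302,240), with clear space on both sides. I'll continue the push and finish slowly, watching the force.

```bash
python3 -m jog '{"dp":[[-5,0,0],[-10,0,0],[-15,0,0],[-20,0,0],[-25,0,0],[-30,0,0],[-35,0,0],[-40,0,0],[-44,0,0],[-47,0,0],[-49,0,0],[-50,0,0]],"delta_rot":[[0,0,0],[0,0,0],[0,0,0],[0,0,0],[0,0,0],[0,0,0],[0,0,0],[0,0,0],[0,0,0],[0,0,0],[0,0,0],[0,0,0]],"gripper":[0.95,0.95,0.95,0.95,0.95,0.95,0.95,0.95,0.95,0.95,0.95,0.95]}'
python3 -m jog '{"dp":[[-1,0,0],[-2,0,0],[-3,0,0],[-4,0,0]],"delta_rot":[[0,0,0],[0,0,0],[0,0,0],[0,0,0]],"gripper":[0.95,0.95,0.95,0.95]}'
python3 - <<'E'
from meas import *
o=robot.get_obs();m=np.array([650.7,-14.7]);t=np.radians(6.3);ex=np.array([np.cos(t),np.sin(t)])
print('tool rel (expect contact -56.5..-54.5)',(o['position'][:2]*1000-m)@ex)
E
```

```text
time: 10.3
position: [0.5874, -0.0222, 0.0216]
tool_rot: [-0.054, 0.999, -0.0, 0.0]
ft_force: [-4.6, -0.1, 2.5]
grip_width: 0.0848
grip_force: 2.0
time: 10.7
position: [0.5912, -0.0218, 0.0215]
tool_rot: [-0.054, 0.999, 0.0, -0.0]
ft_force: [-3.2, -0.8, 2.1]
grip_width: 0.0853
grip_force: 1.8
tool rel (expect contact -56.5..-54.5) -59.875536477674196
```

```bash
for i in 1 ; do python3 -m jog '{"dp":[[-1,0,0],[-2,0,0],[-3,0,0],[-3,0,0]],"delta_rot":[[0,0,0],[0,0,0],[0,0,0],[0,0,0]],"gripper":[0.95,0.95,0.95,0.95]}'; done
python3 -m jog '{"dp":[[-0.5,0,0],[-1,0,0],[-1,0,0]],"delta_rot":[[0,0,0],[0,0,0],[0,0,0]],"gripper":[0.95,0.95,0.95]}'
python3 -m jog '{"dp":[[-0.5,0,0],[-1,0,0],[-1,0,0]],"delta_rot":[[0,0,0],[0,0,0],[0,0,0]],"gripper":[0.95,0.95,0.95]}'
```

```text
time: 11.1
position: [0.5929, -0.0216, 0.0215]
tool_rot: [-0.054, 0.999, 0.0, -0.001]
ft_force: [-5.8, -1.9, 4.4]
grip_width: 0.0846
grip_force: 3.1
time: 11.4
position: [0.5928, -0.0216, 0.0215]
tool_rot: [-0.054, 0.999, 0.0, -0.003]
ft_force: [-7.0, -3.0, 4.1]
grip_width: 0.0849
grip_force: 4.1
time: 11.7
position: [0.5928, -0.0216, 0.0215]
tool_rot: [-0.054, 0.999, 0.0, -0.004]
ft_force: [-10.1, -3.3, 7.1]
grip_width: 0.0847
grip_force: 5.0
```

The tool has stalled at 0.5928 while the force rises, so the tin is against the riser. I'll press slightly more to seat it, back off and inspect.

```bash
python3 -m jog '{"dp":[[-1,0,0],[-2,0,0],[-2.5,0,0],[-2.5,0,0]],"delta_rot":[[0,0,0],[0,0,0],[0,0,0],[0,0,0]],"gripper":[0.95,0.95,0.95,0.95]}'
python3 -m jog '{"dp":[[5,0,0],[15,0,0],[35,0,0],[60,0,0],[90,0,0],[120,0,0],[140,0,-30],[150,0,-60],[160,0,-100],[160,0,-140],[160,0,-140]],"delta_rot":[[0,0,0],[0,0,0],[0,0,0],[0,0,0],[0,0,0],[0,0,0],[0,0,0],[0,0,0],[0,0,0],[0,0,0],[0,0,0]],"gripper":[0.95,0.95,0.95,0.95,0.95,0.95,0.95,0.95,0.95,0.95,0.95]}'
python3 - <<'E'
from meas import *
S=robot.camera('scene');T=robot.camera('top');cv2.imwrite('pics/T5.png',T[:,:,::-1]);cv2.imwrite('pics/S5.png',S[:,:,::-1])
r={}
for n in('oblong_tin','round_tin','square_tin'):
    for c in('top','scene'):print(n,c,[np.round(x['rect']).tolist() for x in robot.search_frame(n,c)])
D=np.hstack([cv2.resize(T[140:280,230:430],(500,350)),cv2.copyMakeBorder(cv2.resize(S[200:330,220:380],(300,244)),0,106,0,0,0)])
cv2.imwrite('pics/both5.png',D[:,:,::-1])
E
```

```text
time: 12.1
position: [0.5927, -0.0215, 0.0213]
tool_rot: [-0.054, 0.999, 0.0, -0.006]
ft_force: [-13.8, -5.1, 9.9]
grip_width: 0.0848
grip_force: 7.3
time: 13.2
position: [0.4442, -0.0395, 0.1663]
tool_rot: [-0.053, 0.999, -0.003, 0.007]
ft_force: [0.7, -0.2, -0.1]
grip_width: 0.0847
grip_force: 0.0
oblong_tin top [[218.0, 308.0, 279.0, 377.0], [393.0, 246.0, 451.0, 311.0], [300.0, 173.0, 359.0, 222.0]]
oblong_tin scene [[252.0, 231.0, 319.0, 285.0], [263.0, 157.0, 322.0, 203.0], [409.0, 203.0, 468.0, 245.0]]
round_tin top [[363.0, 172.0, 404.0, 219.0]]
round_tin scene [[224.0, 207.0, 269.0, 253.0]]
square_tin top [[252.0, 181.0, 294.0, 231.0]]
square_tin scene [[303.0, 256.0, 363.0, 313.0]]
```

View pics/both5.png

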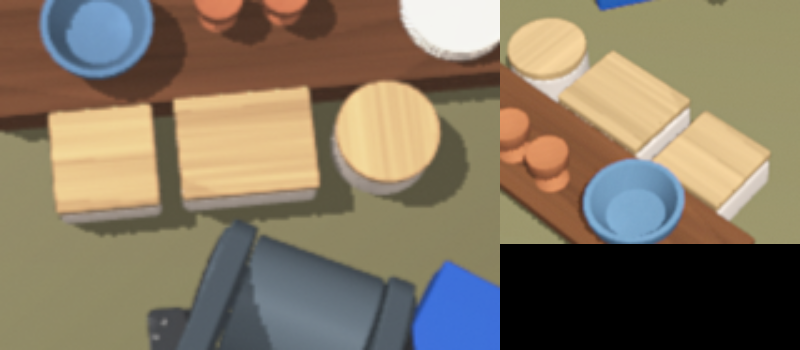

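The tin sits in the row at top-view pixel (329,199), with a gap on each side. Now I'll measure it and compare its neighbours with where they started.

```bash
python3 - <<'E'
from meas import *
T=cv2.imread('pics/T5.png')[:,:,::-1].copy();T0=cv2.imread('pics/top0.png')[:,:,::-1].copy()
m=np.array([650.7,-14.7]);t=np.radians(6.3);ex=np.array([np.cos(t),np.sin(t)]);ey=np.array([-ex[1],ex[0]])
for n,im,b,z in(('oblong',T,[300,173,359,222],.06),('round',T,[364,172,407,220],.06),('square',T,[252,180,296,228],.056),('round0',T0,[364,172,407,220],.06),('square0',T0,[252,180,296,228],.056)):
    c,_=lid(im,b,2);r=rect(onz('top',c,z));q=np.array(r[0])-m;print(n,np.round(q@ex,1),np.round(q@ey,1),np.round(r[1],1),round(r[2],2))
E
```

```text
oblong 0.9 -0.4 [ 96.9 124.6] 6.29
round 0.2 -128.7 [92.7 93.3] 89.89
square 0.3 128.9 [94.6 95.4] 6.28
round0 0.2 -128.7 [92.7 93.2] 89.89
square0 -0.2 128.7 [93.1 94.3] 6.25
```

It is flush to within 1 mm, centred to 0.4 mm and parallel to the riser, and the neighbours have not moved.

```bash
python3 -c "
from rig import robot
print(robot.hand_in())"
```

```text
the job is handed in; nothing more can be done
None
```

The oblong tin is in the gap with its back against the riser (within about 1 mm by camera), centred and square, the round and square tins measured unmoved, the mug and shaker never approached, and the job was handed in at about 14 s.

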